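# Latch the sensor case shut

## Robot

A 6-joint arm with a two-finger parallel gripper is mounted at the origin on the work surface. World frame = base frame: x ahead of the robot, y to its left, z up, the work surface at z = 0. Lengths are in mm, angles in rad, forces in N, time in s.
With the tool pointing down it reaches from about 300 to 775 mm from the base axis. Payload 14.6 kg.
Tool frame: the origin (TCP) lies on the centre line of the jaws, within the pads' length; the fingertips stand 25 mm ahead of it and the grasp point (between the pads) lies 6 mm ahead of it; z points along the fingers, y is the line along which they close (so a half turn about z gives the same grasp; the last joint's range is limited). The gripper opens to 85 mm and grips with 20 to 120 N. Pads are 22 mm wide; open, the fingers measure 114 mm over their backs; the gripper's body (76 mm by 85 mm) begins 54 mm behind the grasp point. The pads swing forward as they close: fully open they stand 13 mm farther back than shut.
Start: joints at [1.137, 0.3, 1.521, -0, 1.321, -0.067], TCP at [197.243, 513.405, 256.281] pointing down, gripper open.
Joint ranges: [-3.03, 3.03], [-0.79, 2.21], [0.23, 2.52], [-1.04, 4.18], [0, 3.07], [-2.55, 2.55]. Speed limits (rad/s): [2.22, 2.22, 2.57, 3.14, 3.14, 3.14].

## Interface

Orientations are given as a unit quaternion [w, x, y, z].
In Python, from bench import arm, eyes, order, nets gives the robot as it stands. The module is installed in compiled form; this text tells all that it offers.
- The arm moves only by the tool servo_tool, never from a script. Its argument "plan" is a list of rows, each a list of 2 entries, a list of its own where there are three numbers: the shift along the tool's x, y, z normalised to -1 to 1, where 1 is 0.5 m, then the turn, a rotation vector about the tool's x, y, z normalised to -1 to 1, where 1 is pi/4 rad. A call has exactly 8 rows; each row is the pose to reach, as a shift and turn from the pose commanded when the call began, along the tool's axes at that moment; what a row does not reach only later rows make up. A row lasts 1/10 s, in which the tool goes at most 50 mm and 8.59 degrees, less where a joint would pass 70% of its speed; a pose out of reach is approached as far as the arm can. A call with a number of a shift or a turn outside -1 to 1 is refused whole. A call with a gripper value outside its range is refused whole. "claw" is the opening, from 0 (shut) to 1 (fully open), set as the call begins (left out, the last holds). The fingers move at their own pace and stop on an object; the grip force is fixed at half the most. Time passes only in rows, so rows that repeat a pose let the fingers close, or fill a call up. It gives the time, the measured TCP pose, the force, the opening and the grip force at its end, in the units of the state.
- arm.get_obs(): the state, without advancing time (a new reading comes with each control period).
- eyes.snapshot(name): name is "scene" or "top" or "wrist"; returns a dict with "pixels" (400x640x3 uint8, blue, green, red), "camera_matrix" (3x3 intrinsics, pixels), "k1" (the pictures are not rectified: a ray, as slopes to the right and down, at radius r is drawn at 1 + k1 r^2 times it, then the intrinsics apply), "eye" and "orientation" of the camera in the world; the wrist camera has in their place "mount" (4x4, takes a point from camera to tool coordinates, whose origin is the TCP and whose axes are the flange's). Camera axes: x right, y up, looking along -z (the intrinsics and any distortion apply to the point x, -y, -z); pixel columns grow to the right and rows downward; lengths in mm; the calibration is good to about 2 mm. A picture is of the moment at which its call begins: read the wrist's pose just before it. There is no depth.
- order.sign_off(): hands the job in; it is judged then, once.
Trained networks look in a picture, given as the dict that the camera call returned (one of the last four; its "shot" number tells which), for a name from the list of things; names that differ only in an ending like _2 or _b are one class to them, and where a whole thing is asked for, a point or a joint stands for the part that bears it (a point fixed in the world has none). Each returns a list of dicts, best first, with "score" (0 to 1); they miss things now and then, are a little off and sometimes report something else, mostly with a low value. They report only what shows in the picture. A call takes as long as a camera call.
- nets.spot_in(name, picture): "uv" ([column, row] in pixels, amid what is visible of it).
The state is a dict: "time": time; "joint_pos": joint angles; "joint_velocities": joint speeds; "effort": joint torques, N m; "tool_pos": TCP position; "orientation": TCP orientation; "force": force on the tool from outside, world axes, zero at the start; "torque": the same for the moment, N m; "gripper_width": finger opening in mm; "gripper_force": force on a finger pad.
Only numpy, scipy, OpenCV 4.12 (cv2) and the standard library are available. Lean on these libraries where they do the work, as an engineer would, in place of code of your own. Each camera call takes 0.05 s, during which the arm holds its last target. There are 200 camera calls.

## Task

One of the two black cases with grey lids on the lab bench is still unlatched, its lid a little ajar on the seal and its latch lever sticking up. Swing the latch's wire bail over onto the keeper on that case's lid, then throw the lever over and fully down so that it snaps past centre and clamps the lid shut. Do not shift the cup, the tape ring or the screwdriver, and let go at the end.

Things in the scene. Friction and masses are not known exactly. Their poses are not given: they have to be found in the camera images.
- case: The unlatched case, fixed to the bench: black with a grey lid, 150 mm wide, 215 mm long. Origin on the table below pivot, same axes. Its front slopes down at 30 degrees from x = -35 mm (95 mm above the table) to x = +65 mm (37 mm). Its lid is a flat plate from x = -35 to -150 mm, hinged at the far end, top 107 mm above the table when shut; a soft seal lifts its front edge 7 mm.
- other_case: The other case, fixed, narrower (110 mm wide), same height and length: lid shut and lever already down. It needs nothing. Origin and axes as case.
- pivot (a point): Centre of the fixed hinge pin of the unlatched case's lever, 90 mm above the table, mid-width, 13 mm off the slope. Axes: +x level, pointing down the slope away from the lid (the way the lever is thrown to close); y along the hinge pins; z up.
- keeper (a point): Keeper on the unlatched case's lid: the crook on the lid side of an upright steel tooth (26 mm wide, 5 mm thick, top 8 mm above this point) at the lid's front edge. Behind the tooth a flat plate runs 23 mm along -x. Lid clamped: 43 mm along -x and 25 mm above pivot; ajar: about 7 mm higher. Axes as pivot, tilted with the lid.
- bail_bar (a point): Middle of the cross bar of the bail: a springy U of 5 mm wire, 40 mm wide, 58 mm long (stretches 6 mm), hinged on the lever 14 mm from pivot. Starts leaning away from the lid on a stop, bar 25 to 50 mm along +x and 45 to 70 mm above pivot. Tipped past upright towards the lid it falls by itself round the lever's end and over the tooth onto the keeper plate.
- lever (a joint): Angle of the lever (rad): 0 closed, lying down the slope; 2.85 stop, leaning over the lid. Starts at 2.5 to 2.8, stays where put. Flat steel strip 20 mm wide, 4 mm thick, its end 65 mm from pivot; elevation from pivot's +x is the value less 0.52. With the bail hooked it takes about 5 N at its end; over centre at 0.26, and from about 0.15 it snaps to 0 by itself.
- cup: Loose paper-white cup, 72 mm across, 80 mm high, beyond the cases; origin under its middle. Leave alone.
- tape: Loose ring of tape, 90 mm across, 24 mm high, beyond the cases; origin under its middle. Leave alone.
- driver: Loose screwdriver lying beyond the cases, along its x. Leave alone.

How it is judged (in metres and radians):
On the way:
1. the bail's bar lies behind the keeper's tooth, on the keeper (x of bail_bar in the frame of keeper between -0.035 and 0.004 m and z of bail_bar in the frame of keeper below 0.006 m), for 0.2 s.
At the end, for the whole second after the job is handed in: The lever is fully down (below 0.12 rad), the bail's bar sits in the keeper's crook (within 10 mm of keeper) and the lid is drawn down: keeper is less than 27.5 mm above pivot (value of joint lever below 0.12 rad and distance between bail_bar and keeper below 0.01 m and z of keeper in the frame of pivot below 0.0275 m); the robot touches nothing.
It fails at once if the cup is shifted by more than 30 mm (distance of cup from where it was at the start of the episode above 0.03 m).
It fails at once if the tape ring is shifted by more than 30 mm (distance of tape from where it was at the start of the episode above 0.03 m).
It fails at once if the screwdriver is shifted by more than 30 mm (distance of driver from where it was at the start of the episode above 0.03 m).
It also fails if it takes over 42 s, if anything falls off the work surface, if the arm or the gripper's body presses on something with over 40 N, if the wrist force passes 120 N, or if a joint passes its speed limit or range.

## Working session

There is one attempt and no reset: what is moved stays moved. The work goes in short steps, Python scripts to look and compute and a tool call to move; the robot and the scene stay as the last step left them, time stands still between calls to the robot, and variables do not carry over. Pictures are saved under pics/ and viewed, at most 11 in all, crops included, and the job is handed in when it is done.

Besides the shell and the picture viewer there is one more tool, called after "Call:" by a JSON object that holds its "op" and its "data", one argument or row to a line. servo_tool: Moves the arm, as the interface text tells. Scaled input: -1 to 1 covers 0.5 m each way for a shift and pi/4 rad each way for a turn. Its arguments: {"type":"object","properties":{"plan":{"type":"array"},"claw":{"type":"number"}},"required":["plan"]}

```bash
mkdir -p pics; cat > h.py <<'E'
import numpy as np, cv2
from scipy.spatial.transform import Rotation as R
from bench import arm, eyes, order, nets
def q2R(q): return R.from_quat([q[1],q[2],q[3],q[0]]).as_matrix()
def cam(p,obs=None):
    if 'mount' in p:
        T=np.eye(4);T[:3,:3]=q2R(obs['orientation']);T[:3,3]=obs['tool_pos']
        M=T@np.array(p['mount']); return M[:3,3],M[:3,:3]
    o=np.array(p['orientation']); return np.array(p['eye']),(q2R(o) if o.size==4 else o.reshape(3,3))
def ray(p,uv,obs=None):
    e,Rm=cam(p,obs);K=np.array(p['camera_matrix'])
    d=(np.array(uv)-K[:2,2])/[K[0,0],K[1,1]]
    s=d.copy()
    for _ in range(20): s=d/(1+p['k1']*(s@s))
    v=Rm@np.array([s[0],-s[1],-1]); return e,v/np.linalg.norm(v)
def proj(p,X,obs=None):
    e,Rm=cam(p,obs);K=np.array(p['camera_matrix']);c=Rm.T@(np.array(X)-e)
    s=np.array([c[0],-c[1]])/-c[2]; s=s*(1+p['k1']*(s@s)); return K[:2,:2]@s+K[:2,2]
def onz(p,uv,z,obs=None):
    e,v=ray(p,uv,obs); return e+v*(z-e[2])/v[2]
def tri(rs):
    A=sum(np.eye(3)-np.outer(v,v) for e,v in rs);b=sum((np.eye(3)-np.outer(v,v))@e for e,v in rs)
    return np.linalg.solve(A,b)
E
python3 - <<'E'
from h import *
o=arm.get_obs();print(o['time'],o['tool_pos'],o['orientation'],o['gripper_width'])
for n in ['scene','top','wrist']:
    p=eyes.snapshot(n);cv2.imwrite(f'pics/{n}0.png',p['pixels'])
    print(n,cam(p,o)[0])
    for t in ['case','other_case','keeper','bail_bar','lever','cup','tape','driver']:
        print(t,[(np.round(d['uv']),round(d['score'],2),np.round(onz(p,d['uv'],100,o))) for d in nets.spot_in(t,p)[:3]])
im=[cv2.imread(f'pics/{n}0.png') for n in ['scene','top']]
cv2.imwrite('pics/a.png',cv2.resize(np.vstack(im),(480,600)))
E
```

```text
0.0 [197.14279681 513.23323941 255.69972241] [-1.54904398e-04  1.82382199e-01  9.83227536e-01 -5.67987221e-04] 85.61201849828502
scene [1010.93270157 -734.76441335  888.84780191]
case [(array([340., 148.]), 0.75, array([555., 183., 100.]))]
other_case [(array([220., 244.]), 0.57, array([ 478., -249.,  100.]))]
keeper [(array([329., 130.]), 0.77, array([487., 245., 100.]))]
bail_bar [(array([220., 243.]), 0.74, array([ 477., -249.,  100.])), (array([369., 129.]), 0.51, array([585., 304., 100.]))]
lever [(array([358., 132.]), 0.77, array([563., 277., 100.]))]
cup [(array([378., 234.]), 0.6, array([774., -57., 100.]))]
tape [(array([402., 201.]), 0.7, array([781.,  71., 100.]))]
driver [(array([355., 303.]), 0.83, array([ 810., -245.,  100.]))]
top [577.45418754  -6.2310285  787.42369556]
case [(array([185., 230.]), 0.71, array([530., 230., 100.]))]
other_case [(array([416., 275.]), 0.56, array([ 449., -198.,  100.]))]
keeper [(array([179., 258.]), 0.56, array([480., 240., 100.]))]
bail_bar []
lever [(array([169., 205.]), 0.91, array([576., 260., 100.]))]
cup [(array([310., 112.]), 0.57, array([751.,  -2., 100.])), (array([186., 234.]), 0.31, array([523., 228., 100.]))]
tape [(array([238., 109.]), 0.61, array([757., 133., 100.]))]
driver [(array([405., 100.]), 0.96, array([ 775., -179.,  100.]))]
wrist [130.59295375 538.79161564 373.18034864]
case []
other_case []
keeper []
bail_bar []
lever []
cup []
tape []
driver []
```

View pics/scene0.png

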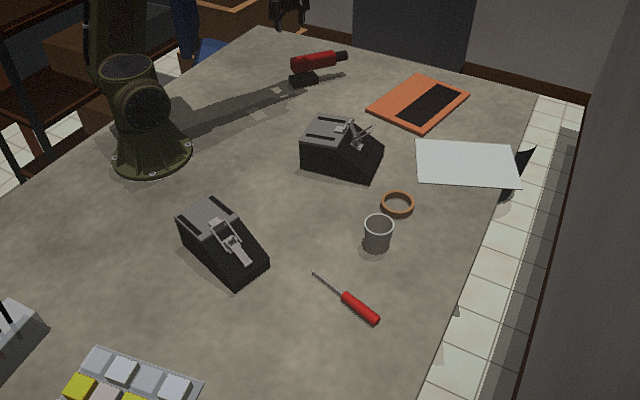

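View pics/top0.png

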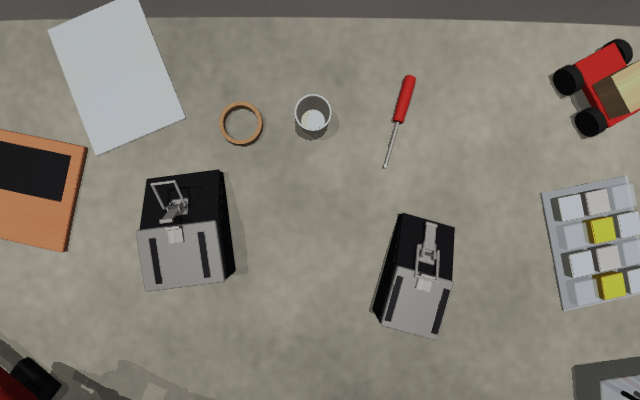

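The unlatched case is the one at left in the top view (around 180,230), with its bail at (167,190), lever at (178,207) and keeper at (175,235). The other case sits at (416,275). I'll zoom in for edges.

```bash
python3 - <<'E'
import cv2,numpy as np
a=cv2.imread('pics/top0.png')[160:300,125:245];b=cv2.imread('pics/scene0.png')[105:190,295:390]
a=cv2.resize(a,None,fx=4,fy=4,interpolation=cv2.INTER_CUBIC);b=cv2.resize(b,(320,286),interpolation=cv2.INTER_CUBIC)
c=np.zeros((560,800,3),np.uint8);c[:,:480]=a;c[:286,480:]=b
cv2.imwrite('pics/c.png',np.clip(c*1.6,0,255).astype(np.uint8))
E
```

```text
(no output)
```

View pics/c.png

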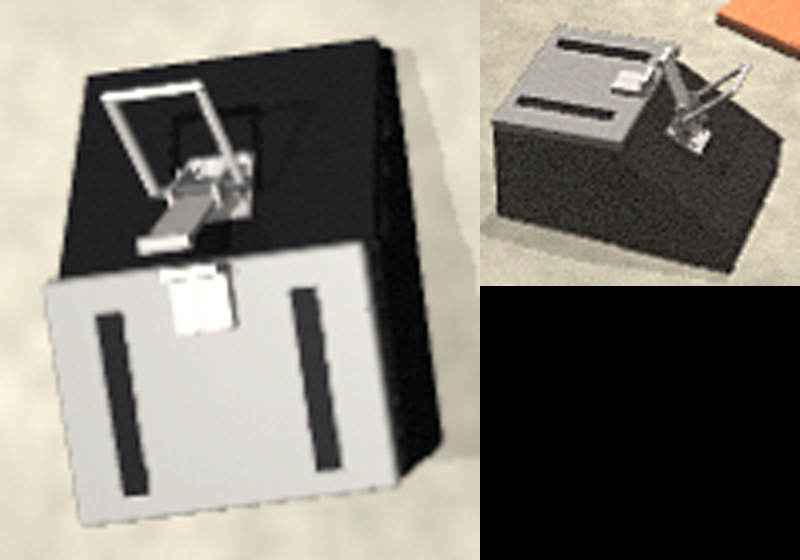

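```bash
python3 - <<'E'
from h import *
from scipy.optimize import least_squares
T=eyes.snapshot('top');S=eyes.snapshot('scene')
t=lambda u,v:np.array([125+u/4,160+v/4]);s=lambda u,v:np.array([295+(u-480)/3.37,105+v/3.37])
L=[((-35,75,114),t(45,282)),((-35,-75,114),t(365,240)),((-150,-75,107),t(397,487)),((-150,75,107),t(83,526)),((65,75,37),t(88,76)),((65,-75,37),t(378,40))]
LS=[((-35,-75,114),s(627,142)),((-150,-75,107),s(494,122)),((-150,75,107),s(560,27)),((65,-75,37),s(783,140)) ]
def W(m,a): 
    c,n=np.cos(a[2]),np.sin(a[2]); return np.array([a[0]+c*m[0]-n*m[1],a[1]+n*m[0]+c*m[1],m[2]])
def f(a,LS=LS): return np.concatenate([W(m,a)@np.zeros((3,2))+proj(T,W(m,a))-uv for m,uv in L]+[proj(S,W(m,a))-uv for m,uv in LS])
for ls in (LS[:3],[]):
    r=least_squares(lambda a:f(a,ls),[540,240,.0]);print(r.x,np.round(r.fun,1))
r=least_squares(lambda a:f(a,LS[:3]),[540,240,.0])
a=r.x
for n,(u,v) in dict(bl=((103,95),(742,67)),br=((203,82),(715,95)),tip=((163,243),(668,52))).items():
    pass
def loc(X):
    c,n=np.cos(a[2]),np.sin(a[2]);d=X-[a[0],a[1],90];return np.round([c*d[0]+n*d[1],-n*d[0]+c*d[1],d[2]],1)
print('bar',loc(tri([ray(T,t(153,90)),ray(S,s(744,72))])))
print('tip',loc(tri([ray(T,t(163,243)),ray(S,s(668,52))])))
o=arm.get_obs();print(q2R(o['orientation']))
# predicted keeper, pivot pix in crop
for m in [(-43,0,122),(0,0,90)]: 
  p=proj(T,W(m,a));print((p-[125,160])*4)
E
```

```text
[5.76142062e+02 2.47010151e+02 1.36323014e-01] [-1.2 -0.6 -0.1 -0.8  1.1 -0.4 -0.7  0.1 -0.1 -0.4  0.2 -1.2 -1.9 -0.
 -1.6 -1.  -1.3 -0.9]
[5.75156718e+02 2.46586395e+02 1.33456678e-01] [-1.  -0.1  0.1 -0.1  1.1  0.3 -0.7  0.6  0.1 -0.   0.5 -0.7]
bar [41.4 -1.4 61.8]
tip [-24.3   2.1  63.2]
[[-9.33473149e-01  3.58647291e-01  1.64340978e-05]
 [ 3.58647291e-01  9.33473149e-01  2.52215329e-05]
 [-6.29515459e-06  2.94376684e-05 -1.00000000e+00]]
[197.45651455 276.99130252]
[210.89826452 181.96190858]
```

The fit puts the pivot at about (576, 247, 90) with a case yaw of 0.135. The bar is near (+41, 0, +62) and the lever tip near (-24, 0, +63), both relative to the pivot. I'll close the gripper, align it, and head for the far side of the bail.

Call:
{"op": "servo_tool", "data": {
  "plan": [
    [[-0.07,-0.01,0],[0,0,-0.1]],
    [[-0.14,-0.02,0],[0,0,-0.2]],
    [[-0.21,-0.03,0],[0,0,-0.3]],
    [[-0.28,-0.035,0],[0,0,-0.4]],
    [[-0.36,-0.045,0],[0,0,-0.5]],
    [[-0.44,-0.055,0],[0,0,-0.64]],
    [[-0.53,-0.07,0],[0,0,-0.64]],
    [[-0.53,-0.07,0],[0,0,-0.64]]
  ],
  "claw": 0
}}

```text
time: 2.25
tool_pos: [435.6, 383.0, 255.9]
orientation: [0.0, -0.066, 0.998, -0.0]
force: [0.1, 0.5, 1.0]
gripper_width: -0.2
gripper_force: 0.0
```

```bash
cat >> h.py <<'E'
PV=np.array([576,247,90.]);YAW=0.135
CR=R.from_euler('z',YAW).as_matrix()
def go(x,y,z,obs=None,off=25):
    "tip at case-frame (rel. pivot) x,y,z, tool x along -case x, pointing down -> shift, turn in tool units"
    o=obs or arm.get_obs();Rt=q2R(o['orientation'])
    W=PV+CR@[x,y,z]+[0,0,off]
    G=CR@np.array([[-1,0,0],[0,1,0],[0,0,-1.]]).T
    print(np.round(Rt.T@(W-o['tool_pos'])/500,3),np.round(R.from_matrix(Rt.T@G).as_rotvec()/(np.pi/4),3))
def where(off=25):
    o=arm.get_obs();print('t',round(o['time'],2),'tip',np.round(CR.T@(np.array(o['tool_pos'])-[0,0,off]-PV),1),'F',np.round(o['force'],1),'w',round(o['gripper_width'],1));return o
E
python3 - <<'E'
from h import *
o=where();go(90,0,140)
p=eyes.snapshot('wrist');cv2.imwrite('pics/w1.png',p['pixels'])
print(np.array(p['mount']))
for z in(12,25,38):print(z,[np.round(proj(p,np.array(o['tool_pos'])+q2R(o['orientation'])@[x,y,z],o)) for x in(-11,11) for y in(-14,14)])
E
```

```text
t 2.25 tip [-120.8  153.7  140.9] F [0.1 0.5 1. ] w -0.2
[-0.423 -0.306  0.002] [-0.001  0.    -0.004]
[[ 7.45569140e-04  9.62230292e-01  2.72235761e-01  7.11387323e+01]
 [ 9.99999491e-01 -5.32247244e-04 -8.57434521e-04  7.83080986e-01]
 [-6.80152736e-04  2.72236262e-01 -9.62230199e-01 -1.17474604e+02]
 [ 0.00000000e+00  0.00000000e+00  0.00000000e+00  1.00000000e+00]]
12 [array([286., 295.]), array([348., 295.]), array([285., 251.]), array([349., 251.])]
25 [array([289., 280.]), array([345., 280.]), array([287., 239.]), array([346., 239.])]
38 [array([291., 268.]), array([343., 268.]), array([290., 229.]), array([344., 229.])]
```

View pics/w1.png

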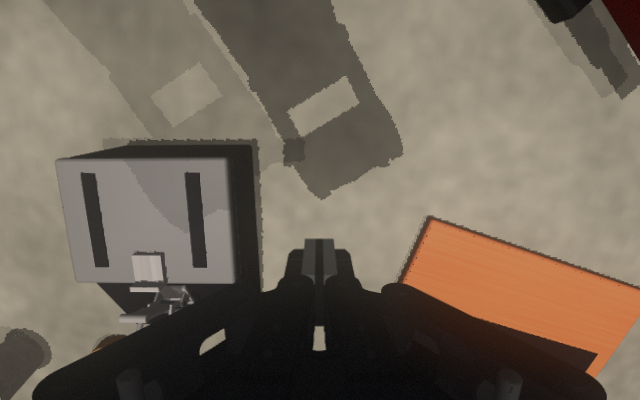

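In the wrist image the shut fingertips end at row 239, which confirms they stand 25 mm ahead of the TCP. They span columns 303–335, so about 16 mm across. Next I move past the bail.

Call:
{"op": "servo_tool", "data": {
  "plan": [
    [[-0.07,-0.05,0],[0,0,0]],
    [[-0.14,-0.1,0],[0,0,0]],
    [[-0.21,-0.15,0],[0,0,0]],
    [[-0.28,-0.2,0],[0,0,0]],
    [[-0.35,-0.25,0],[0,0,0]],
    [[-0.423,-0.306,0],[0,0,-0.004]],
    [[-0.423,-0.306,0.08],[0,0,-0.004]],
    [[-0.423,-0.306,0.08],[0,0,-0.004]]
  ]
}}

```text
time: 3.1
tool_pos: [661.0, 262.4, 210.3]
orientation: [-0.004, -0.069, 0.998, -0.001]
force: [-0.4, 0.0, -1.4]
gripper_width: -0.2
gripper_force: 0.0
```

```bash
python3 - <<'E'
from h import *
o=where();go(65,0,45)
p=eyes.snapshot('wrist');im=p['pixels'].copy()
for n in['bail_bar','lever','keeper']:print(n,[(np.round(d['uv']),round(d['score'],2)) for d in nets.spot_in(n,p)[:2]])
for m,c in [((0,0,0),(0,0,255)),((-26,0,60),(0,255,0)),((38,20,58),(255,0,0)),((38,-20,58),(255,0,0)),((-43,0,32),(0,255,255))]:
    u=proj(p,PV+CR@np.array(m,float),o);cv2.circle(im,(int(u[0]),int(u[1])),3,c,1);print(m,np.round(u))
cv2.imwrite('pics/w2.png',im)
E
```

```text
t 3.1 tip [86.3  3.8 95.3] F [-0.4  0.  -1.4] w -0.2
[ 0.042 -0.007  0.101] [-0.002 -0.011  0.004]
bail_bar [(array([319., 145.]), 0.91)]
lever [(array([316.,  78.]), 0.58)]
keeper [(array([318.,   9.]), 0.59)]
(0, 0, 0) [313.  87.]
(-26, 0, 60) [310.  24.]
(38, 20, 58) [347. 151.]
(38, -20, 58) [275. 151.]
(-43, 0, 32) [312.   5.]
```

View pics/w2.png

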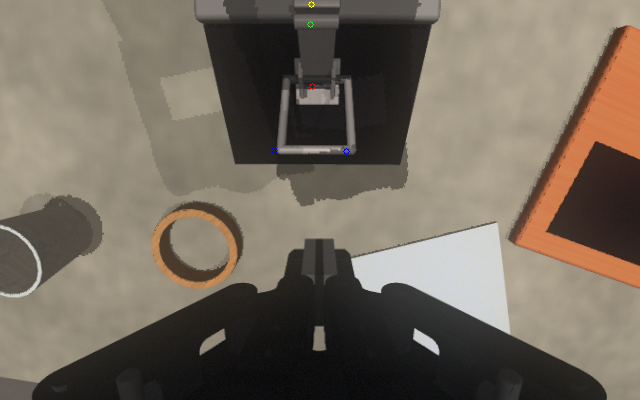

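The overlay matches the picture apart from a sideways offset of about 3 mm: the bar is at (317,150) where I predicted (311,151). I'll shift the frame +3.3 mm in y, lower the fingers behind the bar, and start the push.

Call:
{"op": "servo_tool", "data": {
  "plan": [
    [[0,0.007,0.05],[0,0,0]],
    [[0.01,0.007,0.1],[0,0,0]],
    [[0.04,0.007,0.108],[0,0,0]],
    [[0.06,0.007,0.108],[0,0,0]],
    [[0.076,0.007,0.108],[0,0,0]],
    [[0.09,0.007,0.104],[0,0,0]],
    [[0.1,0.007,0.1],[0,0,0]],
    [[0.1,0.007,0.1],[0,0,0]]
  ]
}}

```text
time: 4.1
tool_pos: [612.2, 259.5, 167.4]
orientation: [0.001, -0.07, 0.998, 0.0]
force: [-0.3, 0.2, -0.5]
gripper_width: 0.1
gripper_force: 0.0
```

```bash
sed -i 's/PV=np.array.*;YAW/PV=np.array([575.6,250.3,90.]);YAW/' h.py; python3 - <<'E'
from h import *
o=where();go(-4,0,64.5)
p=eyes.snapshot('wrist');im=p['pixels'].copy()
for n in['bail_bar','lever','keeper']:print(n,[(np.round(d['uv']),round(d['score'],2)) for d in nets.spot_in(n,p)[:2]])
cv2.imwrite('pics/w3.png',im)
E
```

```text
t 4.1 tip [37.5  4.2 52.4] F [-0.3  0.2 -0.5] w 0.1
[ 0.083 -0.008 -0.024] [0.    0.002 0.005]
bail_bar [(array([305., 237.]), 0.59), (array([310.,  97.]), 0.58)]
lever [(array([306., 168.]), 0.71)]
keeper []
```

View pics/w3.png

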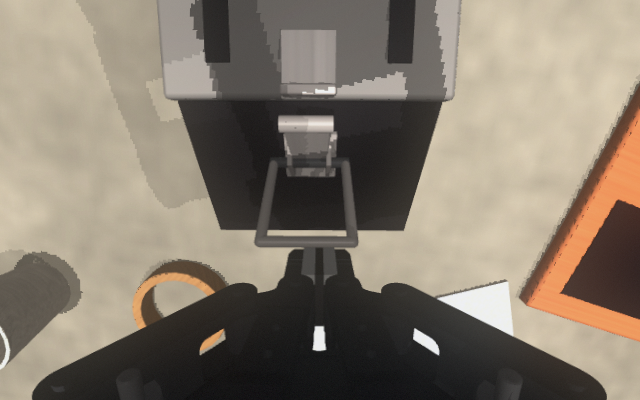

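The bar (row 240, columns 258–357) rests right in front of the fingertips, about 4 mm off centre, which is fine. I'll push it over along its arc.

Call:
{"op": "servo_tool", "data": {
  "plan": [
    [[0.015,-0.008,-0.006],[0,0,0]],
    [[0.03,-0.008,-0.012],[0,0,0]],
    [[0.045,-0.008,-0.017],[0,0,0]],
    [[0.06,-0.008,-0.021],[0,0,0]],
    [[0.074,-0.008,-0.024],[0,0,0]],
    [[0.084,-0.008,-0.025],[0,0,0]],
    [[0.09,-0.008,-0.027],[0,0,0]],
    [[0.09,-0.008,-0.027],[0,0,0]]
  ]
}}

```text
time: 5.1
tool_pos: [568.1, 249.2, 180.0]
orientation: [0.0, -0.07, 0.998, 0.0]
force: [-0.2, 0.3, -0.5]
gripper_width: -0.1
gripper_force: 0.0
```

```bash
python3 - <<'E'
from h import *
o=where();go(-4,0,64.5)
p=eyes.snapshot('wrist');im=p['pixels'].copy()
for n in['bail_bar','lever','keeper']:print(n,[(np.round(d['uv']),round(d['score'],2)) for d in nets.spot_in(n,p)[:2]])
cv2.imwrite('pics/w4.png',im)
E
```

```text
t 5.1 tip [-7.6 -0.1 65. ] F [-0.2  0.3 -0.5] w -0.1
[-0.007  0.     0.001] [0.    0.    0.005]
bail_bar [(array([313., 167.]), 0.6)]
lever [(array([316., 211.]), 0.88)]
keeper [(array([317.,  84.]), 0.63)]
```

View pics/w4.png

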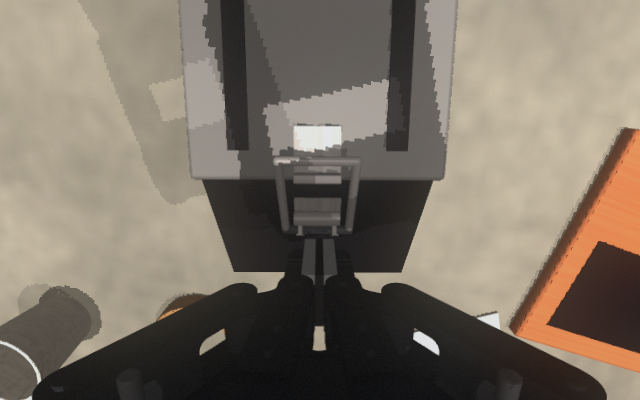

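The bail has tipped past upright and its bar (row 160) is falling towards the lid. I'll lift over the lever to the lid side and check that it seated.

Call:
{"op": "servo_tool", "data": {
  "plan": [
    [[-0.005,0,-0.04],[0,0,0]],
    [[0,0,-0.08],[0,0,0]],
    [[0.04,0,-0.08],[0,0,0]],
    [[0.08,0,-0.08],[0,0,0]],
    [[0.11,0,-0.08],[0,0,0]],
    [[0.11,0,-0.08],[0,0,0]],
    [[0.11,0,-0.08],[0,0,0]],
    [[0.11,0,-0.08],[0,0,0]]
  ]
}}

```text
time: 6.1
tool_pos: [514.5, 241.5, 219.7]
orientation: [0.0, -0.069, 0.998, 0.0]
force: [0.5, -0.2, 0.3]
gripper_width: 0.1
gripper_force: 0.0
```

```bash
python3 - <<'E'
from h import *
o=where();go(-62,0,48)
a=eyes.snapshot('scene')['pixels'][95:190,295:390];p=eyes.snapshot('top');b=p['pixels'][160:300,125:245]
cv2.imwrite('pics/d.png',np.hstack([cv2.resize(a,(400,400),interpolation=2),cv2.resize(b,(343,400),interpolation=2)]))
E
```

```text
t 6.1 tip [-61.7  -0.5 104.7] F [ 0.5 -0.2  0.3] w 0.1
[0.001 0.001 0.113] [0.    0.    0.005]
```

View pics/d.png

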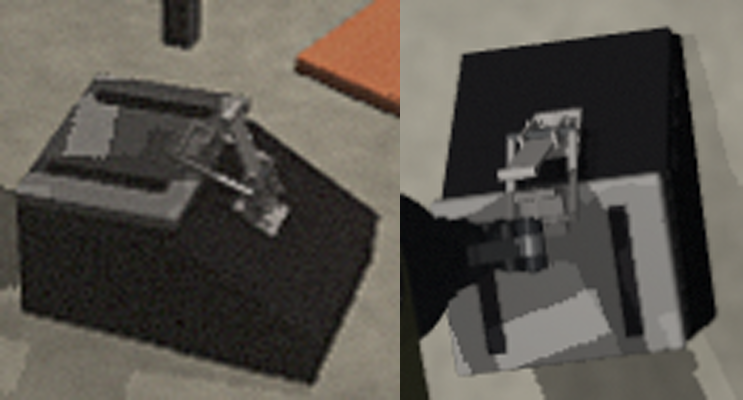

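The bail now spans from the lever over the tooth onto the lid's keeper plate. I'll lower behind the lever and begin throwing it.

Call:
{"op": "servo_tool", "data": {
  "plan": [
    [[0,0.001,0.05],[0,0,0]],
    [[0,0.001,0.095],[0,0,0]],
    [[0,0.001,0.113],[0,0,0]],
    [[-0.023,0.001,0.113],[0,0,0]],
    [[-0.045,0.001,0.113],[0,0,0]],
    [[-0.063,0.001,0.111],[0,0,0]],
    [[-0.08,0.001,0.11],[0,0,0]],
    [[-0.097,0.001,0.109],[0,0,0]]
  ]
}}

```text
time: 7.0
tool_pos: [562.5, 248.8, 165.6]
orientation: [0.0, -0.069, 0.998, 0.0]
force: [-2.0, 0.2, 1.9]
gripper_width: 0.2
gripper_force: 0.8
```

```bash
python3 - <<'E'
from h import *
o=where()
for w in [(-6,51),(0.5,50.7),(7,49),(13.3,46),(24.4,38),(33,27.7),(39,15.4),(43,2)]:go(w[0],0,w[1],o)
p=eyes.snapshot('wrist')
cv2.imwrite('pics/w5.png',np.hstack([p['pixels'][60:300,180:460],eyes.snapshot('scene')['pixels'][95:175,300:380].repeat(3,0).repeat(3,1)]))
E
```

```text
t 7.0 tip [-13.2   0.3  50.6] F [-2.   0.2  1.9] w 0.2
[-0.014 -0.001 -0.001] [0.    0.    0.005]
[-0.027 -0.001 -0.   ] [0.    0.    0.005]
[-0.04  -0.001  0.003] [0.    0.    0.005]
[-0.053 -0.001  0.009] [0.    0.    0.005]
[-0.075 -0.001  0.025] [0.    0.    0.005]
[-0.092 -0.001  0.046] [0.    0.    0.005]
[-0.104 -0.001  0.07 ] [0.    0.    0.005]
[-0.112 -0.001  0.097] [0.    0.    0.005]
```

View pics/w5.png

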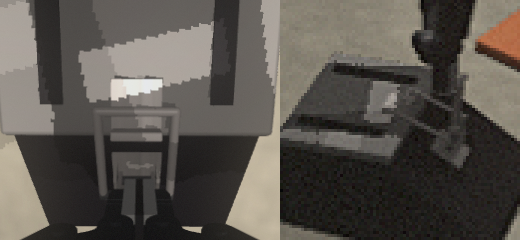

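The bar (crop row 112) sits between the keeper plate (rows 78–98) and the tooth (rows 130–143), so the bail is hooked. I'll continue throwing the lever.

Call:
{"op": "servo_tool", "data": {
  "plan": [
    [[-0.014,-0.001,-0.001],[0,0,0]],
    [[-0.027,-0.001,0],[0,0,0]],
    [[-0.04,-0.001,0.003],[0,0,0]],
    [[-0.053,-0.001,0.009],[0,0,0]],
    [[-0.065,-0.001,0.017],[0,0,0]],
    [[-0.075,-0.001,0.025],[0,0,0]],
    [[-0.084,-0.001,0.035],[0,0,0]],
    [[-0.092,-0.001,0.046],[0,0,0]]
  ]
}}

```text
time: 7.9
tool_pos: [608.1, 254.7, 142.2]
orientation: [0.001, -0.069, 0.998, 0.0]
force: [1.0, -0.4, 3.9]
gripper_width: 0.0
gripper_force: 1.7
```

```bash
python3 - <<'E'
from h import *
o=where()
for w in [(36,22),(39,15.4),(41,9),(43,2),(45,-7),(44,-12),(44,-16.5)]:go(w[0],0,w[1],o)
p=eyes.snapshot('wrist')
cv2.imwrite('pics/w6.png',np.hstack([p['pixels'][60:300,180:460],eyes.snapshot('scene')['pixels'][95:175,300:380].repeat(3,0).repeat(3,1)]))
E
```

```text
t 7.9 tip [32.7 -0.  27.2] F [ 1.  -0.4  3.9] w 0.0
[-0.006  0.     0.01 ] [0.    0.001 0.005]
[-0.012  0.     0.024] [0.    0.001 0.005]
[-0.016 -0.     0.036] [0.    0.001 0.005]
[-0.02 -0.    0.05] [0.    0.001 0.005]
[-0.024 -0.     0.068] [0.    0.001 0.005]
[-0.022 -0.     0.078] [0.    0.001 0.005]
[-0.022 -0.     0.087] [0.    0.001 0.005]
```

View pics/w6.png

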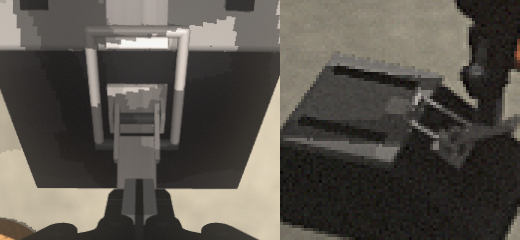

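The bail is taut on the keeper and the lever is about 30° above level, with a 4 N load. I'll press it down to closed.

Call:
{"op": "servo_tool", "data": {
  "plan": [
    [[-0.006,0,0.01],[0,0,0]],
    [[-0.012,0,0.024],[0,0,0]],
    [[-0.016,0,0.036],[0,0,0]],
    [[-0.02,0,0.05],[0,0,0]],
    [[-0.024,0,0.068],[0,0,0]],
    [[-0.022,0,0.078],[0,0,0]],
    [[-0.022,0,0.085],[0,0,0]],
    [[-0.022,0,0.087],[0,0,0]]
  ]
}}

```text
time: 8.8
tool_pos: [618.2, 256.0, 98.2]
orientation: [-0.0, -0.069, 0.998, -0.0]
force: [-1.2, -0.4, -0.4]
gripper_width: -0.3
gripper_force: 0.0
```

```bash
python3 - <<'E'
from h import *
where()
E
```

```text
t 8.8 tip [ 43.   -0.1 -16.8] F [-1.2 -0.4 -0.4] w -0.3
```

Zero load suggests it snapped. I'll press 4 mm more as a probe, then retreat up and look.

Call:
{"op": "servo_tool", "data": {
  "plan": [
    [[0,0,0.004],[0,0,0]],
    [[0,0,0.007],[0,0,0]],
    [[0,0,0.007],[0,0,0]],
    [[0,0,-0.03],[0,0,0]],
    [[0,0,-0.1],[0,0,0]],
    [[0,0,-0.18],[0,0,0]],
    [[-0.06,0,-0.2],[0,0,0]],
    [[-0.06,0,-0.2],[0,0,0]]
  ]
}}

```text
time: 9.6
tool_pos: [650.3, 260.4, 201.5]
orientation: [0.003, -0.069, 0.998, 0.001]
force: [0.7, 0.4, -0.6]
gripper_width: 0.1
gripper_force: 0.0
```

```bash
python3 - <<'E'
from h import *
o=where()
p=eyes.snapshot('wrist')
for m in [(-43,0,25),(56,0,-32)]:print(m,np.round(proj(p,PV+CR@np.array(m,float),o)-[180,0]))
cv2.imwrite('pics/w7.png',np.hstack([p['pixels'][0:240,180:460],eyes.snapshot('scene')['pixels'][95:175,300:390].repeat(3,0).repeat(3,1)]))
E
```

```text
t 9.6 tip [75.4 -0.1 86.5] F [ 0.7  0.4 -0.6] w 0.1
(-43, 0, 25) [138.  21.]
(56, 0, -32) [138. 172.]
```

View pics/w7.png

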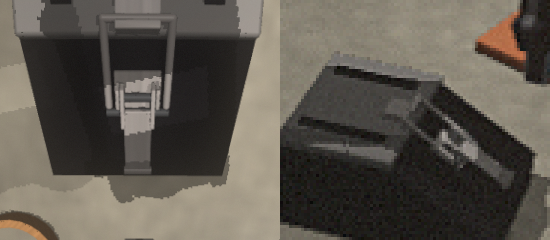

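The lever lies flat down the slope, with its end at crop row 172 exactly where predicted. The bail is in the keeper, the lid is drawn down, and the arm is clear, so I'm handing the job in.

```bash
python3 -c "
from bench import order;print(order.sign_off())"
```

```text
the job is handed in; nothing more can be done
None
```

The case is latched and handed in: the bail is on the keeper, the lever is fully down with the lid clamped, and the arm is clear; I never moved near the cup, tape ring or screwdriver, and the sign-off returned no verdict.

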